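# Uncap the filter and latch the compressor's service hatch

## Task

The compressor on the repair bench is ready to be closed up: lift the orange transit cap off its filter canister by the knob and set it down flat, knob up, on the floor of the blue tray without dropping it. Then swing the unit's hatch down and press it past its latch until it is fully shut and stays so. Leave everything else on the bench where it lies.

Things in the scene. Friction and masses are not known exactly. Their poses are not given: they have to be found in the camera images.
- unit: Pale grey-blue (lilac) compressor housing, fixed to the bench, 240 (x) x 200 (y) x 130 high; origin: centre of its underside; control panel on its -x side. Its top has an open bay, x -70 to +75, y -78 to +78, floor at height 60. In the bay stands a fixed white canister, axis at x = -15, y = 0, outer diameter 64, mouth diameter 56, rim at height 118, that the cap covers.
- cap: Loose orange transit cap, 60 g: boss diameter 48 x 8 high that hangs freely in the canister's mouth, on it a disc diameter 70 x 6, on that a knob: neck diameter 18, head diameter 24 from 24 to 42, top at 44 above the origin. Origin: centre of the boss's underside, z up through the knob. While the cap is on, its knob stands 24 above the housing's top and the hatch cannot close.
- cap_knob (a point): Middle of the cap's knob head (34 above the cap's origin), the place to grip it (24 wide)
- hatch (a joint): Angle of the hatch, 0 = shut flush on the housing, about 1.6 = upright, grows to 1.9 as it leans back to the unit's +x side. A stiff friction hinge holds it at any angle. A spring latch under the free edge meets the tongue at about 0.08 and must be pressed past (about 10 to 14 N down at the pad); past it the latch draws the hatch to 0 and holds it.
- hatch_hinge (a point): Middle of the hatch's hinge axis (along the unit's y), at unit x = +85, height 130.5. The hatch is a grey-blue slotted plate 160 long from the axis to its free edge, 170 wide, 8 thick; the axis lies in its lower face. Shut, it reaches to unit x = -75 and its top is at height 138.5. Site frame moves with the hatch: -x along the plate to the free edge, z out of its outer (top) face.
- hatch_pad (a point): Centre of the black rubber press pad (30 x 50) on the hatch's outer face, 140 from the hinge axis, next to the free edge. Frame as for the hinge point.
- blue_tray: Fixed blue open tray, outside 170 (x) x 150 (y) x 30 high, walls and floor 5 thick; origin: centre of its underside. A grey tray of the same size stands on the other side of the unit.
- brass_fitting: Bystander: loose brass stub, diameter 22 x 18 high, in a corner of the blue tray; origin under its centre
- elbow: Bystander: loose off-white pipe elbow in the grey tray, about 60 x 75 x 42
- screwdriver: Bystander: screwdriver with red handle lying on the bench
- pliers: Bystander: red-handled pliers lying on the bench, about 155 long
- jar: Bystander: closed jar, diameter 54 x 75 high; origin under its centre
- grille: Bystander: pale vent grille lying flat behind the unit, 90 x 130 x 12
- tape: Bystander: yellow roll of tape lying flat, outer diameter 90, 20 high
Things that resemble listed ones, but are neither listed nor needed, are in the scene too. What is meant by the cap is not brown or purple, and is the smaller of those in its own colour.

How it is judged:
On the way, in this order (a step that is already met when the one before it is completed fails the run):
1. the cap lies flat and released, knob up, on the blue tray's floor (x of cap in the frame of blue_tray between -0.05 and 0.05 m and y of cap in the frame of blue_tray between -0.04 and 0.04 m and z of cap in the frame of blue_tray between 0.002 and 0.009 m and angle between cap's own z axis and vertical below 0.12 rad and linear speed of cap below 0.03 m/s and contact force between the fingers and cap below 0.1 N), for 0.3 s.
2. the hatch is pressed shut past its latch (value of joint hatch below 0.03 rad), for 0.2 s.
At the end, for the whole second after the job is handed in: The cap rests released on the blue tray's floor, knob up (within 0.12 rad), its centre within 50 mm (x) and 40 mm (y) of the tray's centre, and the hatch is latched (joint below 0.03 rad) (all of step 1 and value of joint hatch below 0.03 rad); the robot touches nothing.
It fails at once if the cap is dropped or thrown (faster than 0.7 m/s out of the fingers) (linear speed of cap above 0.7 m/s and contact force between the fingers and cap below 0.01 N).
It fails at once if a bystander is moved more than 30 mm (distance of any of brass_fitting, elbow, screwdriver, pliers, jar, grille, tape from where it was at the start of the episode above 0.03 m).
It also fails if it takes over 54 s, if anything falls off the work surface, if the arm or the gripper's body presses on something with over 40 N, if the wrist force passes 120 N, or if a joint passes its speed limit or range.

## Robot

A 7-joint arm with a two-finger parallel gripper is mounted at the origin on the work surface. World frame = base frame: x ahead of the robot, y to its left, z up, the work surface at z = 0. Lengths are in m, angles in rad, forces in N, time in s.
With the tool pointing down it reaches from about 0.425 to 0.875 m from the base axis. Payload 9.9 kg.
Tool frame: the origin (TCP) lies between the finger pads; the fingertips stand 22 mm ahead of it and the grasp point (between the pads) lies 3 mm ahead of it (robot.tcp_to_tips is the distance from the TCP to the fingertips, in m); z points along the fingers, y is the line along which they close (so a half turn about z gives the same grasp; the last joint's range is limited). The gripper opens to 85 mm and grips with 20 to 120 N. Pads are 22 mm wide; open, the fingers measure 114 mm over their backs; the gripper's body (76 mm by 85 mm) begins 54 mm behind the grasp point. The pads swing forward as they close: fully open they stand 13 mm farther back than shut.
Start: joints at [1.054, 0.576, 0.025, 1.437, -0.015, 1.129, -0.057], TCP at [0.283, -0.613, 0.217] pointing down, gripper open.
Joint ranges: [-2.76, 2.76], [-0.34, 2.15], [-1.52, 1.57], [0.19, 2.46], [-1.09, 4.23], [0.17, 1.99], [-2.82, 2.82]. Speed limits (rad/s): [2.22, 2.22, 3.01, 3.01, 3.14, 3.14, 3.14].

## Interface

Orientations are given as a unit quaternion [x, y, z, w].
In Python, from workcell import robot gives the robot as it stands.
- The arm moves only by the tool carry_out, never from a script. Its argument "plan" is one flat list of numbers, 6 for each row, row after row: the shift along the tool's x, y, z in m, then the turn, a rotation vector about the tool's x, y, z in rad. In form: [x, y, z, wx, wy, wz, x, y, z, wx, wy, wz, ...]. A call has 1 to 12 rows; each row is the pose to reach, as a shift and turn from the pose commanded when the call began, along the tool's axes at that moment; what a row does not reach only later rows make up. A row lasts 1/12 s, in which the tool goes at most 41.7 mm and 7.16 degrees, less where a joint would pass 70% of its speed; a pose out of reach is approached as far as the arm can. A call with a gripper value outside its range is refused whole. "grip" is the opening, from -1 (shut) to 1 (fully open), set as the call begins (left out, the last holds). The fingers move at their own pace and stop on an object; the grip force is fixed at half the most. Time passes only in rows, so rows that repeat a pose let the fingers close. It gives the time, the measured TCP pose, the force, the opening and the grip force at its end, in the units of the state.
- robot.get_state(): the state, without advancing time (a new reading comes with each control period).
- robot.camera(name): name is "scene" or "top"; returns the picture (420x560x3 uint8, red, green, blue); there is no depth.
- robot.camera_params(name): a dict with "K" (3x3 intrinsics, pixels), "k1" (the pictures are not rectified: a ray, as slopes to the right and down, at radius r is drawn at 1 + k1 r^2 times it, then the intrinsics apply), "R" (3x3) and "t" (3): a world point X has camera coordinates R X + t. Camera axes: x right, y down, z forward; pixel columns grow to the right and rows downward; lengths in m; the calibration is good to about 2 mm. A picture is of the moment at which its call begins. camera_params takes no time and is no camera call.
- robot.close_job(): hands the job in; it is judged then, once.
The state is a dict: "clock": time; "q": joint angles; "joint_vel": joint speeds; "effort": joint torques, N m; "ee_pos": TCP position; "eef_rot": TCP orientation; "wrist_force": force on the tool from outside, world axes, zero at the start; "wrist_torque": the same for the moment, N m; "width": opening from 0.0 (shut) to 1.0 (fully open); "grip_force": force on a finger pad.
Only numpy, scipy, OpenCV 4.12 (cv2) and the standard library are available. Lean on these libraries where they do the work, as an engineer would, in place of code of your own. Each camera call takes 0.05 s, during which the arm holds its last target. There are 200 camera calls.

## Working session

There is one attempt and no reset: what is moved stays moved. The work goes in short steps, Python scripts to look and compute and a tool call to move; the robot and the scene stay as the last step left them, time stands still between calls to the robot, and variables do not carry over. Pictures are saved under pics/ and viewed, at most 10 in all, crops included, and the job is handed in when it is done.

Besides the shell and the picture viewer there is one more tool, called after "Call:" as name(argument=value, ...) on one line, values as JSON. carry_out: Moves the arm, as the interface text tells. Its arguments: {"type":"object","properties":{"plan":{"type":"array"},"grip":{"type":"number"}},"required":["plan"]}

```bash
mkdir -p pics; python3 - <<'E'
from workcell import robot
import cv2
for n in("scene","top"):
    cv2.imwrite(f"pics/{n}0.png",robot.camera(n)[:,:,::-1])
    print(n,robot.camera_params(n))
print(robot.get_state(), robot.tcp_to_tips)
E
```

```text
scene {'K': array([[460.32531606,   0.        , 279.02622896],
       [  0.        , 460.32531606, 215.82585321],
       [  0.        ,   0.        ,   1.        ]]), 'k1': -0.1580213808407436, 'R': array([[-0.75241745,  0.65859586, -0.0109301 ],
       [ 0.49245643,  0.55143527, -0.67335414],
       [-0.43744101, -0.51202601, -0.73923929]]), 't': array([ 0.41574115, -0.1803237 ,  1.53848485])}
top {'K': array([[423.17107522,   0.        , 282.91988529],
       [  0.        , 423.17107522, 206.93394732],
       [  0.        ,   0.        ,   1.        ]]), 'k1': -0.03767796815597571, 'R': array([[ 0.02357303, -0.9997118 , -0.0045419 ],
       [-0.98155624, -0.02228231, -0.18987059],
       [ 0.18971467,  0.00893396, -0.98179862]]), 't': array([-0.0030511 ,  0.55352197,  0.98477222])}
{'clock': 0.1, 'q': array([ 1.05417433,  0.5764756 ,  0.02486609,  1.43779484, -0.01500363,
        1.12898857, -0.05653171]), 'joint_vel': array([ 0.00067704, -0.00044835,  0.00078188, -0.00187484, -0.00064924,
       -0.00229218, -0.00038045]), 'effort': array([ 6.00785264e-03, -7.67304969e+01,  2.25846156e+00, -2.86608499e+01,
        1.60556298e-02,  8.53419100e-03,  2.66693206e-05]), 'ee_pos': array([ 0.2829441 , -0.61238486,  0.21582108]), 'eef_rot': array([ 9.76675848e-01,  2.14717812e-01, -1.99414661e-04, -7.13386631e-04]), 'wrist_force': array([-0.10960828,  0.00497437, -0.27980527]), 'wrist_torque': array([ 0.03103576,  0.00143655, -0.02019566]), 'grip_force': 0.0, 'width': 0.9983248965813573} 0.022
```

View pics/scene0.png

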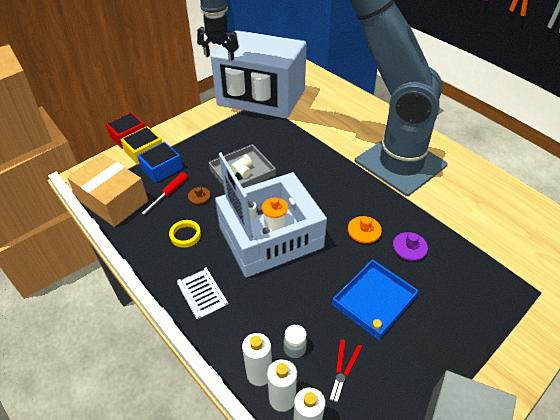

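View pics/top0.png

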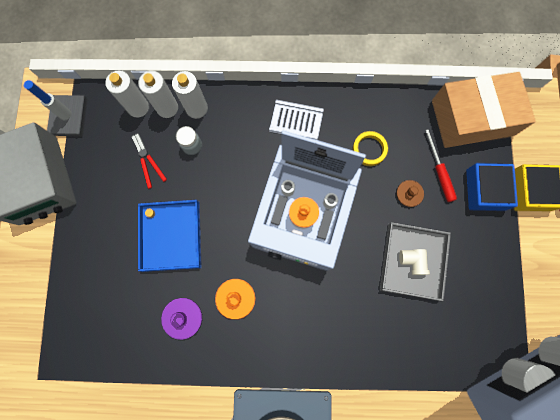

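Both views show the candidates for the cap:
- orange on the canister: top (304,212), scene (275,207)
- larger orange on the mat: top (235,298), scene (365,229)
- purple: top (181,319), scene (410,246)
- brown: top (410,194), scene (199,195)

I choose the one on the canister, since it is the smaller orange one. The blue tray is at top (169,236), with the brass fitting in its corner at (150,213). I'll check the choice in a close crop.

```bash
cat > h.py <<'E'
import numpy as np,cv2
from workcell import robot
P={n:robot.camera_params(n) for n in("scene","top")}
def ray(n,u,v):
    p=P[n];K=p["K"]
    d=cv2.undistortPoints(np.array([[[u,v]]],float),K,np.array([p["k1"],0,0,0.]))[0,0]
    R=np.array(p["R"]);w=R.T@np.array([d[0],d[1],1]);return -R.T@p["t"],w/np.linalg.norm(w)
def onz(n,u,v,z):
    c,d=ray(n,u,v);return c+d*(z-c[2])/d[2]
def tri(a,b):  # scene px, top px -> point, gap
    c1,d1=ray("scene",*a);c2,d2=ray("top",*b)
    s=np.linalg.lstsq(np.c_[d1,-d2],c2-c1,rcond=None)[0]
    x,y=c1+s[0]*d1,c2+s[1]*d2;return (x+y)/2,np.linalg.norm(x-y)
def proj(n,X):
    p=P[n];return cv2.projectPoints(np.array([X],float),cv2.Rodrigues(np.array(p["R"]))[0],np.array(p["t"]),p["K"],np.array([p["k1"],0,0,0.]))[0][0,0]
E
python3 - <<'E'
from h import *
im={n:cv2.imread(f"pics/{n}0.png") for n in P}
a=cv2.resize(im["scene"][160:280,205:335],None,fx=3,fy=3,interpolation=cv2.INTER_CUBIC)
b=cv2.resize(im["top"][125:275,240:370],None,fx=3,fy=3,interpolation=cv2.INTER_CUBIC)
c=np.zeros((450,780,3),np.uint8);c[:360,:390]=a;c[:,390:]=b
cv2.imwrite("pics/crop.png",c)
for n,I in im.items():
    h=cv2.cvtColor(I,cv2.COLOR_BGR2HSV)
    for nm,lo,hi in(("orange",(8,150,120),(20,255,255)),("blue",(100,150,80),(118,255,255))):
        k,_,st,ce=cv2.connectedComponentsWithStats(cv2.inRange(h,lo,hi))
        for i in range(1,k):
            if st[i,4]>60: print(n,nm,st[i],ce[i].round(1))
E
```

```text
scene orange [521   0   7  16  78] [523.6   7.6]
scene orange [    0    43    98   255 13496] [ 33.6 190.8]
scene orange [93 66 13 30 78] [98.7 78.9]
scene orange [161  87   7  22  64] [164.4  96. ]
scene orange [118  88  10  25  78] [123.1  99.9]
scene orange [ 84 119  13  24  67] [ 90.9 130.1]
scene orange [  67  168   80   59 1639] [113.  200.4]
scene orange [188 187  22  16 226] [198.4 195. ]
scene orange [262 198  26  20 403] [274.3 207.3]
scene orange [348 216  34  27 702] [364.1 229.1]
scene orange [163 339  50  62  87] [186.6 368.6]
scene blue [ 226    0  151   95 7324] [312.3  32.6]
scene blue [138 142  45  41 686] [161.5 166.5]
scene blue [ 331  259   88   81 3714] [374.6 297.8]
top orange [397 181  27  26 457] [410.1 193. ]
top orange [289 197  30  30 691] [303.6 211.9]
top orange [ 215  279   40   40 1280] [234.8 298.5]
top blue [ 24  81  27  22 230] [36.8 91.4]
top blue [466 163  51  47 947] [484.5 189.5]
top blue [ 138  200   63   72 4155] [168.8 236. ]
```

View pics/crop.png

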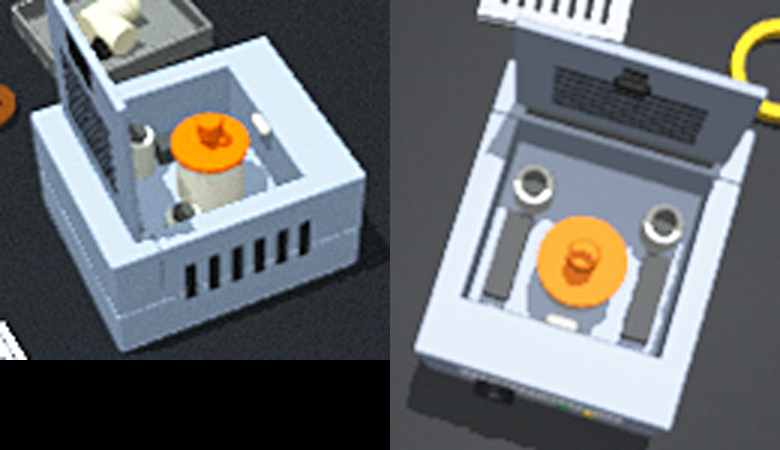

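The crop shows the small orange cap on the white canister, knob centre at scene (276,203) and top (304,209). The hatch stands about upright, its free edge towards the +x side. That confirms the choice, so I triangulate next.

```bash
python3 - <<'E'
from h import *
np.set_printoptions(precision=4,suppress=True)
def s(x,y): return (205+x/3,160+y/3)
def t(x,y): return (240+(x-390)/3,125+y/3)
def show(n,a,b): X,g=tri(a,b);print(n,X,"gap",round(g,4));return X
show("disc",(274.5,207),(303.7,211.8))
show("knobtop",s(212,126),t(583,250))
c=[show(n,a,b) for n,a,b in (("-x-y",s(265,37),t(668,432)),("-x+y",s(365,177),t(415,352)),("+x+y",s(112,268),t(512,62)),("+x-y",s(31,115),t(752,133)))]
print("hatch free corner -y", tri(s(55,-5),t(765,92)), "+y",tri(s(125,105),t(515,20)))
def corners(n,box):
    I=cv2.imread(f"pics/{n}0.png");h=cv2.cvtColor(I,cv2.COLOR_BGR2HSV)
    m=cv2.inRange(h,(100,120,50),(122,255,255));x,y,w,hh=box
    z=np.zeros_like(m);z[y:y+hh,x:x+w]=m[y:y+hh,x:x+w];z=cv2.morphologyEx(z,cv2.MORPH_CLOSE,np.ones((5,5)))
    k=max(cv2.findContours(z,0,2)[0],key=cv2.contourArea);k=cv2.convexHull(k)
    return cv2.approxPolyDP(k,4,True)[:,0]
print(corners("scene",(320,250,110,100)).tolist());print(corners("top",(125,190,90,95)).tolist())
for u in ((138,200),(199,201),(200,269),(139,271)): print("tray z.03",u,onz("top",*u,.03))
print("brass",onz("top",150,213,.02))
E
```

```text
disc [ 0.5306 -0.0395  0.1228] gap 0.0026
knobtop [ 0.5321 -0.0374  0.1457] gap 0.004
-x-y [ 0.4025 -0.1052  0.1261] gap 0.0021
-x+y [0.4576 0.0843 0.1234] gap 0.0017
+x+y [0.6861 0.0175 0.1251] gap 0.0009
+x-y [ 0.6326 -0.1696  0.1267] gap 0.0018
hatch free corner -y (array([ 0.6123, -0.1465,  0.2758]), np.float64(0.011814187996416902)) +y (array([0.6563, 0.0135, 0.2924]), np.float64(5.6023501134018894e-05))
[[372, 259], [418, 290], [379, 339], [331, 304]]
[[198, 201], [200, 267], [138, 270], [138, 203]]
tray z.03 (138, 200) [0.5674 0.3771 0.03  ]
tray z.03 (199, 201) [0.5683 0.2218 0.03  ]
tray z.03 (200, 269) [0.3987 0.2091 0.03  ]
tray z.03 (139, 271) [0.3899 0.3591 0.03  ]
brass [0.5365 0.347  0.02  ]
```

Everything checks out: disc top at 0.123 (must be 0.124), housing sides 239×197, and canister axis from the corners at (0.530,-0.039), matching the disc. Next I check the tray from two views and work out the first move.

```bash
cat >> h.py <<'E'
from scipy.spatial.transform import Rotation as Ro
np.set_printoptions(precision=4,suppress=True)
def go(xyz,yaw,pitch=0,s=None):
    """shift & turn in tool axes to pose: tool z down (tilted by pitch about tool y), tool x at yaw"""
    s=s or robot.get_state();R0=Ro.from_quat(s["eef_rot"])
    T=Ro.from_euler("z",yaw)*Ro.from_euler("x",np.pi)*Ro.from_euler("y",pitch)
    print("shift",R0.inv().apply(np.array(xyz)-s["ee_pos"]),"turn",(R0.inv()*T).as_rotvec())
def st():
    s=robot.get_state();print({k:np.round(s[k],4) for k in("clock","q","ee_pos","eef_rot","wrist_force","width","grip_force")})
E
python3 - <<'E'
from h import *
for a,b in (((372,259),(200,268)),((418,290),(138,271)),((379,339),(138,201)),((331,304),(199,201))): print(tri(a,b))
go((.530,-.039,.25),-.279)
E
```

```text
(array([0.4014, 0.2103, 0.0243]), np.float64(0.00015558320334512564))
(array([0.3907, 0.3605, 0.0299]), np.float64(0.0028499775805700817))
(array([0.5669, 0.3804, 0.0202]), np.float64(0.0001736861192336896))
(array([0.5741, 0.2273, 0.0029]), np.float64(0.0008068232030597884))
shift [ 0.4648 -0.4169 -0.0336] turn [-0.0014  0.0006  0.7118]
```

The tray centre is about (0.482,0.292), yaw about 0.07, rim about 0.03. Both fit.

Call:
carry_out(plan=[0.465,-0.417,-0.034,0,0,0.712,0.465,-0.417,-0.034,0,0,0.712,0.465,-0.417,-0.034,0,0,0.712,0.465,-0.417,-0.034,0,0,0.712,0.465,-0.417,-0.034,0,0,0.712,0.465,-0.417,-0.034,0,0,0.712,0.465,-0.417,-0.034,0,0,0.712,0.465,-0.417,-0.034,0,0,0.712,0.465,-0.417,-0.034,0,0,0.712,0.465,-0.417,-0.034,0,0,0.712,0.465,-0.417,-0.034,0,0,0.712,0.465,-0.417,-0.034,0,0,0.712], grip=1)

```text
clock: 1.1
ee_pos: [0.4809, -0.1522, 0.2438]
eef_rot: [0.99, -0.139, -0.0, -0.0]
wrist_force: [1.6, -0.8, -0.1]
width: 1.002
grip_force: 0.0
```

```bash
python3 - <<'E'
from h import *
st();go((.530,-.039,.25),-.279)
E
```

```text
{'clock': np.float64(1.1), 'q': array([ 0.1298,  0.2977,  0.1117,  1.8401, -0.0387,  1.006 , -1.5926]), 'ee_pos': array([ 0.4809, -0.1522,  0.2438]), 'eef_rot': array([ 0.9903, -0.1391, -0.0001, -0.    ]), 'wrist_force': array([ 1.5622, -0.833 , -0.1233]), 'width': np.float64(1.0023), 'grip_force': np.float64(0.0)}
shift [ 0.016  -0.1223 -0.0062] turn [-0.      0.0002 -0.0002]
```

Call:
carry_out(plan=[0.014,-0.105,-0.005,0,0,0,0.014,-0.105,-0.005,0,0,0,0.014,-0.105,-0.005,0,0,0,0.014,-0.105,-0.005,0,0,0,0.014,-0.105,-0.005,0,0,0,0.014,-0.105,-0.005,0,0,0,0.014,-0.105,-0.005,0,0,0])

```text
clock: 1.68
ee_pos: [0.5225, -0.0587, 0.2486]
eef_rot: [0.99, -0.14, -0.0, 0.0]
wrist_force: [-0.3, -0.1, -1.6]
width: 1.001
grip_force: 0.0
```

```bash
python3 - <<'E'
from h import *
a=robot.camera("scene");b=robot.camera("top")
st();go((.530,-.039,.152),-.279)
a=cv2.resize(a[80:280,185:345],None,fx=2.4,fy=2.4)[:,:,::-1];b=cv2.resize(b[125:285,220:380],None,fx=2.4,fy=2.4)[:,:,::-1]
c=np.zeros((480,768,3),np.uint8);c[:,:384]=a;c[:384,384:]=b;cv2.imwrite("pics/c2.png",c)
E
```

```text
{'clock': np.float64(1.7833), 'q': array([-0.0341,  0.3249,  0.0772,  1.7818, -0.0282,  1.0362, -1.7988]), 'ee_pos': array([ 0.5227, -0.0586,  0.2488]), 'eef_rot': array([ 0.9901, -0.1403, -0.0001,  0.0002]), 'wrist_force': array([0.1713, 0.1112, 0.481 ]), 'width': np.float64(1.0034), 'grip_force': np.float64(0.0)}
shift [ 0.0016 -0.0209  0.0968] turn [ 0.0004  0.0001 -0.0025]
```

View pics/c2.png

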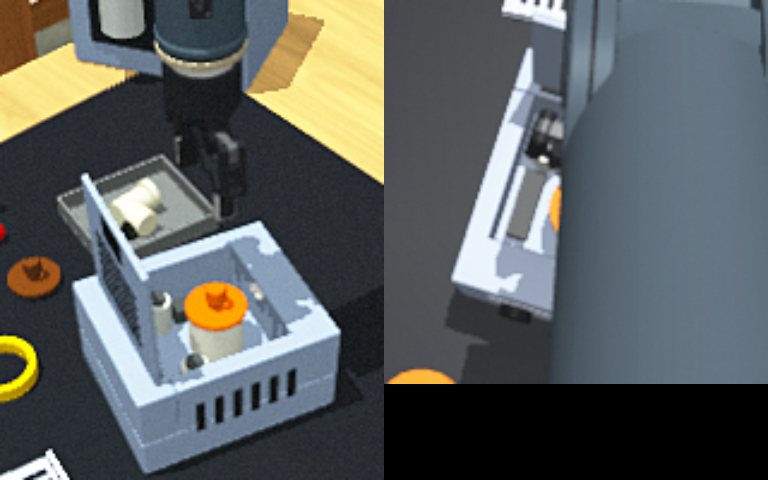

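The gripper hangs above the unit, clear of the hatch, and the cap at crop (216,300) is unmoved. I'll centre over it, then descend.

Call:
carry_out(plan=[0.002,-0.021,0.0,0,0,0,0.002,-0.021,0.0,0,0,0,0.002,-0.021,0.03,0,0,0,0.002,-0.021,0.06,0,0,0,0.002,-0.021,0.08,0,0,0,0.002,-0.021,0.09,0,0,0,0.002,-0.021,0.097,0,0,0,0.002,-0.021,0.097,0,0,0,0.002,-0.021,0.097,0,0,0])

```text
clock: 2.53
ee_pos: [0.5313, -0.0379, 0.1525]
eef_rot: [0.99, -0.139, 0.0, -0.0]
wrist_force: [-0.1, -0.0, 0.8]
width: 0.998
grip_force: 0.0
```

```bash
python3 - <<'E'
from h import *
a=robot.camera("scene")
st();go((.530,-.039,.152),-.279)
cv2.imwrite("pics/c3.png",cv2.resize(a[130:270,195:345],None,fx=4,fy=4,interpolation=cv2.INTER_CUBIC)[:,:,::-1])
for n,X in (("knobtop",(.5303,-.0392,.154)),("tcp",robot.get_state()["ee_pos"])): print(n,(proj("scene",X)-[195,130])*4)
E
```

```text
{'clock': np.float64(2.5833), 'q': array([-0.0581,  0.4363,  0.0589,  1.9007, -0.0346,  0.8038, -1.8311]), 'ee_pos': array([ 0.5316, -0.0378,  0.1528]), 'eef_rot': array([ 0.9902, -0.1393,  0.0008, -0.0001]), 'wrist_force': array([-0.4299,  0.1136, -0.432 ]), 'width': np.float64(1.0017), 'grip_force': np.float64(0.0)}
shift [-0.0012  0.0016  0.0008] turn [-0.0005 -0.0016 -0.0005]
knobtop [319.7625 275.7742]
tcp [319.7232 279.0511]
```

View pics/c3.png

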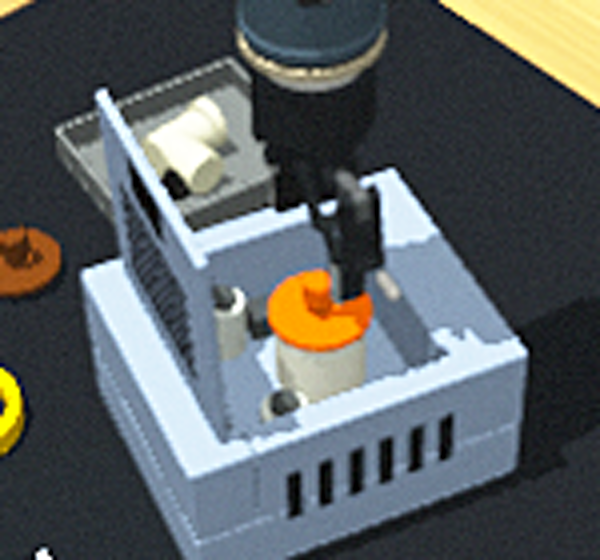

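```bash
python3 - <<'E'
from h import *
s=robot.get_state();R=Ro.from_quat(s["eef_rot"])
for y in(-.057,-.043,.043,.057):
  for z in (0.009,.022): print(y,z,((proj("scene",s["ee_pos"]+R.apply([0,y,z]))-[195,130])*4).round(), ((proj("scene",s["ee_pos"]+R.apply([0,y,z-.03]))-[195,130])*4).round())
E
```

```text
-0.057 0.009 [357. 346.] [357. 314.]
-0.057 0.022 [357. 359.] [357. 328.]
-0.043 0.009 [348. 332.] [348. 299.]
-0.043 0.022 [348. 345.] [348. 314.]
0.043 0.009 [293. 247.] [292. 215.]
0.043 0.022 [294. 261.] [293. 229.]
0.057 0.009 [285. 234.] [283. 202.]
0.057 0.022 [285. 248.] [284. 216.]
```

```bash
python3 - <<'E'
from h import *
R=Ro.from_quat([.97668,.21472,-.0002,-.0007]);p=np.array([.28294,-.61238,.21582])
I=cv2.imread("pics/scene0.png");J=cv2.cvtColor(robot.camera("scene"),cv2.COLOR_RGB2BGR)
c=np.zeros((560,800,3),np.uint8)
def crop(I,x,y,w,h,f,R,p):
    o=cv2.resize(I[y:y+h,x:x+w],None,fx=f,fy=f,interpolation=cv2.INTER_CUBIC)
    for yy in(-.043,.043):
        for z,col in((.009,(0,0,255)),(.022,(0,255,255)),(-.021,(0,255,0))):
            u=(proj("scene",p+R.apply([0,yy,z]))-[x,y]+.5)*f;cv2.circle(o,tuple(int(v) for v in u),3,col,-1)
    return o
s=robot.get_state()
c[:480,:400]=crop(I,180,0,80,96,5,R,p)
c[:,400:]=crop(J,240,145,80,112,5,Ro.from_quat(s["eef_rot"]),s["ee_pos"])
c=cv2.convertScaleAbs(c,alpha=1.3,beta=25);cv2.imwrite("pics/c4.png",c)
E
```

```text
(no output)
```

View pics/c4.png

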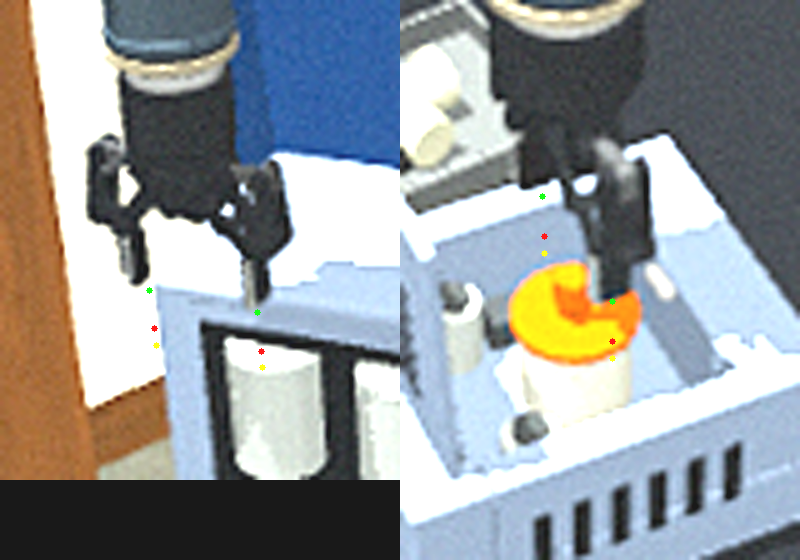

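The fingertips show about 30 mm higher in the scene view than the reported TCP implies, at both poses: right crop tip at (605,298) against an expected (612,342). I check it in the top view at the start pose before closing.

```bash
python3 - <<'E'
from h import *
R=Ro.from_quat([.97668,.21472,-.0002,-.0007]);p=np.array([.28294,-.61238,.21582])
I=cv2.imread("pics/top0.png");J=cv2.cvtColor(robot.camera("top"),cv2.COLOR_RGB2BGR)
c=np.zeros((600,800,3),np.uint8)
def crop(I,x,y,w,h,f,R,p):
    o=cv2.convertScaleAbs(cv2.resize(I[y:y+h,x:x+w],None,fx=f,fy=f,interpolation=cv2.INTER_CUBIC),alpha=1.5,beta=25)
    for yy in(-.043,0,.043):
        for z,col in((.009,(0,0,255)),(.022,(0,255,255)),(-.03,(0,255,0))):
            u=(proj("top",p+R.apply([0,yy,z]))-[x,y]+.5)*f;print(u,z);cv2.circle(o,tuple(int(v) for v in u),3,col,-1)
    return o
s=robot.get_state()
c[:,:400]=crop(I,460,300,100,120,5,R,p)[:600,:400] if 0 else cv2.resize(crop(I,460,300,100,120,5,R,p),(400,480))[:600].copy() if 0 else np.pad(crop(I,460,300,100,120,4,R,p),((0,120),(0,0),(0,0)))
c[:,400:]=crop(J,255,140,100,150,4,Ro.from_quat(s["eef_rot"]),s["ee_pos"])
cv2.imwrite("pics/c5.png",c)
print([-np.array(P[n]["R"]).T@P[n]["t"] for n in P])
E
```

```text
[445.6122 164.2476] 0.009
[428.876 161.329] 0.022
[498.8573 173.5115] -0.03
[517.5219 127.7002] 0.009
[499.8804 125.3468] 0.022
[573.6087 135.1581] -0.03
[588.3557  91.4788] 0.009
[569.8473  89.6787] 0.022
[647.1556  97.1702] -0.03
[123.3722 256.6748] 0.009
[123.3475 261.1579] 0.022
[123.4505 242.4696] -0.03
[196.9863 279.1613] 0.009
[195.9792 283.3561] 0.022
[200.1779 265.8675] -0.03
[270.968  301.7626] 0.009
[268.9687 305.6653] 0.022
[277.3044 289.3922] -0.03
[array([1.0746, 0.6134, 1.0204]), array([0.3566, 0.0005, 1.0719])]
```

View pics/c5.png

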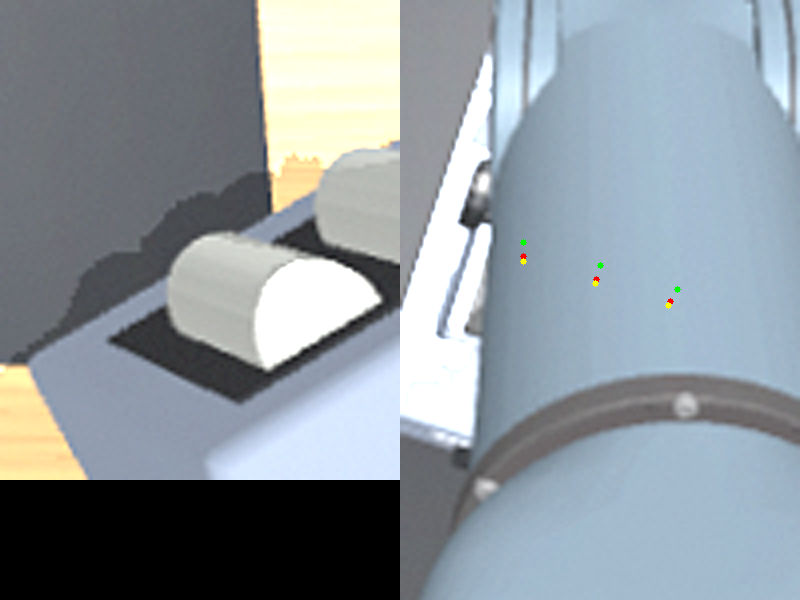

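The top view hides the gripper at both poses, so it gives no second check. Closing here is harmless: at the right height it grips the knob, and 30 mm too high it closes above it. I test by closing.

Call:
carry_out(plan=[0,0,0,0,0,0,0,0,0,0,0,0,0,0,0,0,0,0,0,0,0,0,0,0,0,0,0,0,0,0,0,0,0,0,0,0,0,0,0,0,0,0,0,0,0,0,0,0], grip=-1)

```text
clock: 3.35
ee_pos: [0.5308, -0.0376, 0.1517]
eef_rot: [0.99, -0.139, -0.0, -0.0]
wrist_force: [0.2, 0.3, -0.2]
width: 0.002
grip_force: 0.0
```

It closed on air (width 0.002), so the tips do stand above the knob. I probe down gently with the shut fingers to find the true height offset.

Call:
carry_out(plan=[-0.001,0.0015,0.002,0,0,0,-0.001,0.0015,0.004,0,0,0,-0.001,0.0015,0.005,0,0,0,-0.001,0.0015,0.006,0,0,0,-0.001,0.0015,0.007,0,0,0,-0.001,0.0015,0.007,0,0,0])

```text
clock: 3.85
ee_pos: [0.5293, -0.0387, 0.1445]
eef_rot: [0.99, -0.139, -0.0, 0.0]
wrist_force: [-0.0, 0.8, 0.1]
width: 0.004
grip_force: 0.0
```

```bash
python3 - <<'E'
from h import *
J=robot.camera("scene")[:,:,::-1];st();s=robot.get_state();R=Ro.from_quat(s["eef_rot"])
x,y,f=240,145,5
o=cv2.convertScaleAbs(cv2.resize(J[y:y+112,x:x+90],None,fx=f,fy=f,interpolation=cv2.INTER_CUBIC),alpha=1.3,beta=25)
for z in(.022,-.013): 
    u=(proj("scene",s["ee_pos"]+R.apply([0,0,z]))-[x,y]+.5)*f;print(z,u)
cv2.imwrite("pics/c6.png",o)
E
```

```text
{'clock': np.float64(3.9), 'q': array([-0.0555,  0.4449,  0.0577,  1.9137, -0.0352,  0.7841, -1.8284]), 'ee_pos': array([ 0.5294, -0.0387,  0.1447]), 'eef_rot': array([ 0.9903, -0.1391, -0.0001,  0.    ]), 'wrist_force': array([-0.0384, -0.3772, -0.1185]), 'width': np.float64(0.002), 'grip_force': np.float64(0.0)}
0.022 [180.0265 312.7839]
-0.013 [178.9167 267.0485]
```

View pics/c6.png

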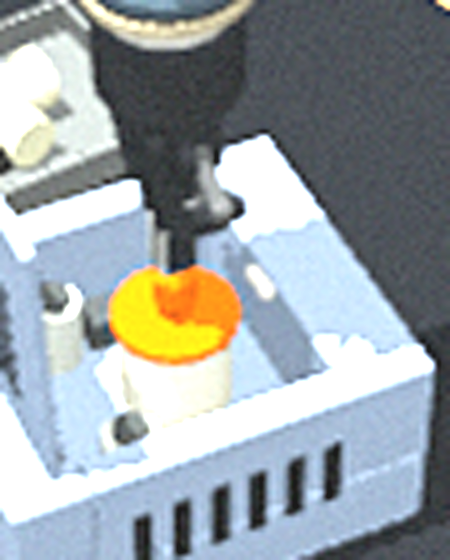

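The shut tip ends at (180,268), just above the knob (178,280), and shades the disc's right side. So it stands over the knob, about 35 mm higher than reported. A few more mm of probing should touch.

Call:
carry_out(plan=[0,0,0.001,0,0,0,0,0,0.002,0,0,0,0,0,0.003,0,0,0,0,0,0.004,0,0,0,0,0,0.004,0,0,0])

```text
clock: 4.32
ee_pos: [0.5294, -0.0387, 0.1406]
eef_rot: [0.99, -0.139, -0.0, 0.0]
wrist_force: [0.0, 0.7, 0.2]
width: 0.0
grip_force: 0.0
```

Call:
carry_out(plan=[0,0,0.001,0,0,0,0,0,0.002,0,0,0,0,0,0.003,0,0,0,0,0,0.003,0,0,0])

```text
clock: 4.65
ee_pos: [0.5296, -0.0387, 0.1394]
eef_rot: [0.99, -0.139, 0.001, -0.0]
wrist_force: [-5.5, 0.5, 19.0]
width: 0.002
grip_force: 10.0
```

Contact with 19 N at reported z 0.1395, with the knob top at 0.154. So the shut tips stand at reported z + 0.014, and the real TCP is 36 mm higher than reported, which matches the picture. The gripping height is therefore reported z 0.116. I rise, open, and then descend.

Call:
carry_out(plan=[0,0,-0.008,0,0,0,0,0,-0.008,0,0,0,0,0,-0.008,0,0,0,0,0,-0.008,0,0,0,0,0,-0.008,0,0,0,0,0,-0.008,0,0,0,0,0,-0.008,0,0,0,0,0,-0.008,0,0,0], grip=1)

```text
clock: 5.32
ee_pos: [0.5294, -0.0387, 0.1456]
eef_rot: [0.99, -0.139, -0.0, 0.0]
wrist_force: [1.1, 0.7, -0.1]
width: 1.002
grip_force: 0.0
```

```bash
python3 - <<'E'
from h import *
st();go((.530,-.039,.116),-.279)
E
```

```text
{'clock': np.float64(5.3167), 'q': array([-0.0556,  0.4438,  0.0579,  1.9126, -0.0351,  0.7865, -1.8285]), 'ee_pos': array([ 0.5294, -0.0387,  0.1456]), 'eef_rot': array([ 0.9903, -0.1391, -0.0002,  0.    ]), 'wrist_force': array([ 1.1096,  0.727 , -0.0579]), 'width': np.float64(1.0024), 'grip_force': np.float64(0.0)}
shift [0.0007 0.0001 0.0296] turn [ 0.0001  0.0004 -0.0002]
```

Call:
carry_out(plan=[0.001,0,0.008,0,0,0,0.001,0,0.015,0,0,0,0.001,0,0.022,0,0,0,0.001,0,0.027,0,0,0,0.001,0,0.029,0,0,0,0.001,0,0.029,0,0,0])

```text
clock: 5.82
ee_pos: [0.53, -0.039, 0.1159]
eef_rot: [0.99, -0.139, -0.001, 0.0]
wrist_force: [1.0, 0.4, 0.1]
width: 1.002
grip_force: 0.0
```

Call:
carry_out(plan=[0,0,0,0,0,0,0,0,0,0,0,0,0,0,0,0,0,0,0,0,0,0,0,0,0,0,0,0,0,0,0,0,0,0,0,0,0,0,0,0,0,0,0,0,0,0,0,0], grip=-1)

```text
clock: 6.48
ee_pos: [0.5306, -0.039, 0.1172]
eef_rot: [0.99, -0.139, 0.0, -0.0]
wrist_force: [-1.2, 0.5, 5.3]
width: 0.257
grip_force: 58.7
```

The grip holds at width 0.257 (about 22–24 mm) with 58.7 N. I lift straight up.

Call:
carry_out(plan=[0,0,-0.005,0,0,0,0,0,-0.015,0,0,0,0,0,-0.03,0,0,0,0,0,-0.045,0,0,0,0,0,-0.06,0,0,0,0,0,-0.075,0,0,0,0,0,-0.085,0,0,0,0,0,-0.09,0,0,0,0,0,-0.09,0,0,0,0,0,-0.09,0,0,0])

```text
clock: 7.32
ee_pos: [0.5303, -0.039, 0.2066]
eef_rot: [0.99, -0.139, -0.0, -0.0]
wrist_force: [-0.7, 0.8, -0.3]
width: 0.255
grip_force: 58.8
```

```bash
python3 - <<'E'
from h import *
st();go((.478,.288,.21),-.279)
I=robot.camera("scene")[:,:,::-1];h=cv2.cvtColor(I,cv2.COLOR_BGR2HSV)
k,_,q,ce=cv2.connectedComponentsWithStats(cv2.inRange(h,(8,150,120),(20,255,255)))
for i in range(1,k):
    if q[i,4]>60 and 230<ce[i][0]<400: print(q[i],ce[i])
print(proj("scene",(.530,-.039,.215)))
E
```

```text
{'clock': np.float64(7.3167), 'q': array([-0.0619,  0.3739,  0.066 ,  1.8316, -0.0299,  0.9372, -1.8326]), 'ee_pos': array([ 0.5303, -0.039 ,  0.2066]), 'eef_rot': array([ 0.9903, -0.1391, -0.0001, -0.    ]), 'wrist_force': array([-0.6753,  0.7986, -0.2693]), 'width': np.float64(0.2546), 'grip_force': np.float64(58.8163)}
shift [-0.1403 -0.2999 -0.0034] turn [-0.      0.0001 -0.0001]
[261 174  27  20 325] [273.7938 184.8923]
[348 216  34  27 698] [364.086  229.0931]
[274.6638 182.1098]
```

The cap is held: its disc rose from row 207 to 184, as predicted. I carry it over the tray.

Call:
carry_out(plan=[-0.012,-0.026,0,0,0,0,-0.025,-0.055,0,0,0,0,-0.04,-0.085,0,0,0,0,-0.055,-0.115,0,0,0,0,-0.07,-0.15,0,0,0,0,-0.085,-0.18,0,0,0,0,-0.1,-0.21,0,0,0,0,-0.115,-0.24,0,0,0,0,-0.128,-0.27,0,0,0,0,-0.136,-0.29,0,0,0,0,-0.14,-0.3,0,0,0,0,-0.14,-0.3,0,0,0,0])

```text
clock: 8.37
ee_pos: [0.4774, 0.2905, 0.2058]
eef_rot: [0.991, -0.137, -0.001, 0.0]
wrist_force: [-0.4, -0.4, -0.1]
width: 0.256
grip_force: 58.9
```

```bash
python3 - <<'E'
from h import *
st();go((.478,.288,.03),-.279)
E
```

```text
{'clock': np.float64(8.3667), 'q': array([-0.6237,  0.4131, -0.0089,  1.7637,  0.003 ,  0.966 , -2.4796]), 'ee_pos': array([0.4774, 0.2905, 0.2058]), 'eef_rot': array([ 0.9905, -0.1372, -0.0008,  0.    ]), 'wrist_force': array([-0.4022, -0.4214, -0.0941]), 'width': np.float64(0.2559), 'grip_force': np.float64(58.8613)}
shift [0.0015 0.0022 0.1758] turn [0.0002 0.0016 0.0038]
```

Call:
carry_out(plan=[0,0.001,0.02,0,0,0,0,0.001,0.045,0,0,0,0,0.001,0.07,0,0,0,0,0.001,0.095,0,0,0,0,0.001,0.12,0,0,0,0,0.001,0.145,0,0,0,0,0.001,0.16,0,0,0,0,0.001,0.17,0,0,0,0,0.001,0.178,0,0,0,0,0.001,0.18,0,0,0,0,0.001,0.18,0,0,0])

```text
clock: 9.28
ee_pos: [0.4785, 0.2864, 0.0268]
eef_rot: [0.99, -0.139, -0.0, 0.0]
wrist_force: [0.1, 0.5, -0.3]
width: 0.255
grip_force: 58.9
```

```bash
python3 - <<'E'
from h import *
st();I=robot.camera("scene")[:,:,::-1];h=cv2.cvtColor(I,cv2.COLOR_BGR2HSV)
k,_,q,ce=cv2.connectedComponentsWithStats(cv2.inRange(h,(8,150,120),(20,255,255)))
for i in range(1,k):
    if q[i,4]>60 and 230<ce[i][0]<450: print(q[i],ce[i])
p=robot.get_state()["ee_pos"]
for z in(.019,.03,.045): print(z,proj("scene",(p[0],p[1],z)))
cv2.imwrite("pics/c7.png",cv2.resize(I[215:355,310:440],None,fx=4,fy=4,interpolation=cv2.INTER_CUBIC))
E
```

```text
{'clock': np.float64(9.2833), 'q': array([-0.6154,  0.6426, -0.0126,  1.9509,  0.015 ,  0.5484, -2.4889]), 'ee_pos': array([0.4785, 0.2864, 0.0268]), 'eef_rot': array([ 0.9902, -0.1395, -0.    ,  0.0002]), 'wrist_force': array([ 0.0519,  0.4927, -0.3082]), 'width': np.float64(0.255), 'grip_force': np.float64(58.8645)}
[348 216  26  27 510] [360.1843 228.3157]
[362 281  27  23 301] [372.4053 293.6977]
0.019 [374.1382 294.0253]
0.03 [374.7759 291.6826]
0.045 [375.6589 288.4321]
```

View pics/c7.png

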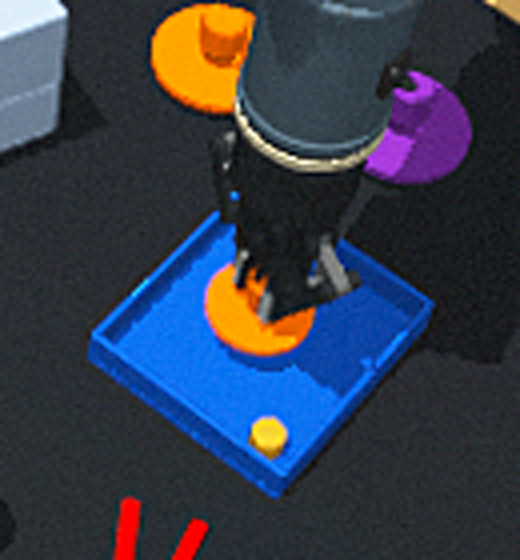

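The cap hangs level over the middle of the blue tray (crop (260,310)), clear of the brass stub (268,437). Touchdown should come at about reported z 0.012, so I lower slowly.

Call:
carry_out(plan=[0,0,0.004,0,0,0,0,0,0.007,0,0,0,0,0,0.01,0,0,0,0,0,0.012,0,0,0,0,0,0.013,0,0,0,0,0,0.013,0,0,0])

```text
clock: 9.83
ee_pos: [0.4781, 0.2869, 0.0136]
eef_rot: [0.99, -0.139, -0.0, 0.0]
wrist_force: [-0.3, -0.7, -0.6]
width: 0.258
grip_force: 58.9
```

Call:
carry_out(plan=[0,0,0.001,0,0,0,0,0,0.002,0,0,0,0,0,0.002,0,0,0])

```text
clock: 10.08
ee_pos: [0.4783, 0.2871, 0.0122]
eef_rot: [0.99, -0.139, 0.0, -0.0]
wrist_force: [-1.4, -0.2, 5.2]
width: 0.258
grip_force: 59.5
```

Touchdown came exactly as predicted (5 N at 0.0122). I release and rise.

Call:
carry_out(plan=[0,0,0,0,0,0,0,0,0,0,0,0,0,0,0,0,0,0,0,0,0,0,0,0,0,0,0,0,0,0,0,0,0,0,0,0,0,0,0,0,0,0], grip=1)

```text
clock: 10.67
ee_pos: [0.4783, 0.287, 0.0117]
eef_rot: [0.99, -0.139, 0.0, -0.0]
wrist_force: [-0.5, -0.5, -0.4]
width: 0.998
grip_force: 0.0
```

Call:
carry_out(plan=[0,0,-0.02,0,0,0,0,0,-0.04,0,0,0,0,0,-0.08,0,0,0,0,0,-0.12,0,0,0,0,0,-0.16,0,0,0,0,0,-0.2,0,0,0,0,0,-0.24,0,0,0,0,0,-0.26,0,0,0,0,0,-0.26,0,0,0], grip=1)

```text
clock: 11.42
ee_pos: [0.4801, 0.2882, 0.2771]
eef_rot: [0.99, -0.139, 0.003, -0.003]
wrist_force: [0.0, 0.2, -0.0]
width: 0.998
grip_force: 0.0
```

```bash
python3 - <<'E'
from h import *
st();B=[]
for n,(lo,hi) in (("scene",(330,420)),("top",(130,210))):
    h=cv2.cvtColor(robot.camera(n),cv2.COLOR_RGB2HSV)
    k,_,q,ce=cv2.connectedComponentsWithStats(cv2.inRange(h,(8,150,120),(20,255,255)))
    for i in range(1,k):
        if q[i,4]>60 and lo<ce[i][0]<hi: print(n,q[i],ce[i]); B.append((q[i],n)); print(onz(n,q[i][0]+q[i][2]/2-.5,q[i][1]+q[i][3]/2-.5,.019))
E
```

```text
{'clock': np.float64(11.4167), 'q': array([-0.6224,  0.3481, -0.0028,  1.6603,  0.0011,  1.1246, -2.4758]), 'ee_pos': array([0.4801, 0.2882, 0.2771]), 'eef_rot': array([ 0.9902, -0.1393,  0.0031, -0.003 ]), 'wrist_force': array([ 0.0425,  0.1582, -0.0182]), 'width': np.float64(0.9985), 'grip_force': np.float64(0.0)}
scene [348 216  34  27 700] [364.1214 229.1186]
[0.3324 0.1221 0.019 ]
scene [361 284  27  23 474] [373.8481 294.6329]
[0.4812 0.2885 0.019 ]
top [158 224  28  27 574] [171.4024 236.8014]
[0.4768 0.2878 0.019 ]
```

The cap rests in the tray at (0.479,0.288), and both views agree at disc-top height 0.019. Next I shut the fingers and move above and behind the hatch. I plan the push as an arc in unit axes.

```bash
python3 - <<'E'
from h import *
go((.6744,-.0804,.335),-.279)
E
```

```text
shift [ 0.2898  0.2991 -0.0628] turn [-0.0012 -0.001  -0.0002]
```

Call:
carry_out(plan=[0.02,0.02,-0.03,0,0,0,0.045,0.046,-0.06,0,0,0,0.07,0.072,-0.062,0,0,0,0.095,0.098,-0.062,0,0,0,0.12,0.124,-0.062,0,0,0,0.145,0.15,-0.062,0,0,0,0.17,0.175,-0.062,0,0,0,0.195,0.2,-0.062,0,0,0,0.22,0.227,-0.062,0,0,0,0.245,0.253,-0.062,0,0,0,0.27,0.279,-0.062,0,0,0,0.29,0.299,-0.062,0,0,0], grip=-1)

```text
clock: 12.52
ee_pos: [0.6747, -0.0837, 0.3312]
eef_rot: [0.99, -0.14, -0.002, 0.001]
wrist_force: [0.6, 0.3, -0.8]
width: -0.002
grip_force: 0.0
```

```bash
python3 - <<'E'
from h import *
st();go((.6744,-.0804,.2515),-.279)
E
```

```text
{'clock': np.float64(12.5167), 'q': array([-0.0092,  0.5276,  0.1169,  1.2235, -0.0583,  1.3972, -1.7498]), 'ee_pos': array([ 0.6747, -0.0837,  0.3312]), 'eef_rot': array([ 0.9901, -0.1401, -0.0017,  0.0007]), 'wrist_force': array([ 0.5747,  0.2732, -0.8111]), 'width': np.float64(-0.0019), 'grip_force': np.float64(0.0)}
shift [-0.0009 -0.0032  0.0797] turn [ 0.002   0.0032 -0.0022]
```

Call:
carry_out(plan=[0,0,0,0,0,0,0,0,0.02,0,0,0,0,0,0.04,0,0,0,0,0,0.06,0,0,0,0,0,0.075,0,0,0,0,0,0.081,0,0,0,0,0,0.081,0,0,0])

```text
clock: 13.1
ee_pos: [0.6732, -0.0801, 0.2496]
eef_rot: [0.99, -0.139, -0.003, 0.0]
wrist_force: [-0.2, -0.2, 0.3]
width: -0.003
grip_force: 0.0
```

```bash
python3 - <<'E'
from h import *
st()
s=robot.get_state();p=s["ee_pos"];R0=Ro.from_quat(s["eef_rot"])
U=np.array([.5447,-.0433]);c,sn=np.cos(-.279),np.sin(-.279)
def tool(th,r=.135):   # tip's -x corner on the outer face
    x=.085-r*np.cos(th)+.008*np.sin(th)+.011; z=.1305+r*np.sin(th)+.008*np.cos(th)
    return np.array([U[0]+c*x,U[1]+sn*x,z-.014])
print("unit x now",(p[:2]-U)@[c,sn],"y",(p[:2]-U)@[-sn,c])
for th in (1.6,1.5,1.4,1.25,1.1,.95,.8,.65,.5,.4,.3,.2,.15,.1,.05,0): print(th,R0.inv().apply(tool(th)-p))
I=robot.camera("scene")[:,:,::-1]
cv2.imwrite("pics/c8.png",cv2.resize(I[70:270,190:350],None,fx=3,fy=3,interpolation=cv2.INTER_CUBIC))
E
```

```text
{'clock': np.float64(13.1), 'q': array([-0.0108,  0.5639,  0.1066,  1.3743, -0.0607,  1.2119, -1.7489]), 'ee_pos': array([ 0.6732, -0.0801,  0.2496]), 'eef_rot': array([ 0.9903, -0.1391, -0.0027,  0.0002]), 'wrist_force': array([-0.1992, -0.1958,  0.2904]), 'width': np.float64(-0.0025), 'grip_force': np.float64(0.0)}
unit x now 0.13370013764552247 y 4.8906633213175927e-05
1.6 [-0.0258  0.0001 -0.0015]
1.5 [-0.0393  0.0001 -0.0019]
1.4 [-0.0528  0.0001 -0.001 ]
1.25 [-0.0727  0.0001  0.0029]
1.1 [-0.0918  0.      0.0097]
0.95 [-0.1096  0.      0.0192]
0.8 [-0.1259  0.      0.0314]
0.65 [-0.1401  0.      0.0458]
0.5 [-0.152  -0.      0.0622]
0.4 [-0.1585 -0.      0.074 ]
0.3 [-0.1639 -0.      0.0864]
0.2 [-0.1679 -0.      0.0993]
0.15 [-0.1694 -0.0001  0.1059]
0.1 [-0.1706 -0.0001  0.1126]
0.05 [-0.1715 -0.0001  0.1193]
0 [-0.172  -0.0001  0.126 ]
```

View pics/c8.png

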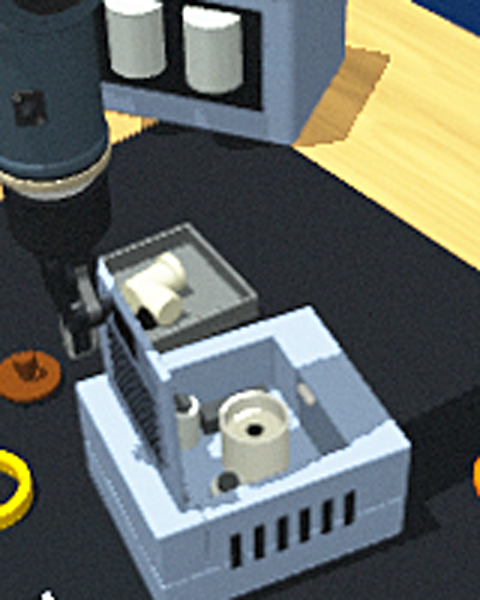

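The canister is now empty at (255,430), and the shut fingers at (80,340) stand just behind the upright hatch. That was the last picture. I now push along the arc.

Call:
carry_out(plan=[-0.013,0,-0.001,0,0,0,-0.026,0,-0.0015,0,0,0,-0.039,0,-0.002,0,0,0,-0.053,0,-0.001,0,0,0,-0.063,0,0.001,0,0,0,-0.073,0,0.003,0,0,0,-0.082,0,0.006,0,0,0,-0.092,0,0.01,0,0,0,-0.101,0,0.014,0,0,0,-0.11,0,0.019,0,0,0])

```text
clock: 13.98
ee_pos: [0.5695, -0.05, 0.2352]
eef_rot: [0.99, -0.139, 0.002, -0.0]
wrist_force: [1.1, -0.3, 0.3]
width: 0.001
grip_force: 0.5
```

Call:
carry_out(plan=[-0.008,0,0.006,0,0,0,-0.016,0,0.012,0,0,0,-0.023,0,0.019,0,0,0,-0.03,0,0.027,0,0,0,-0.036,0,0.035,0,0,0,-0.042,0,0.043,0,0,0,-0.049,0,0.055,0,0,0,-0.054,0,0.067,0,0,0,-0.058,0,0.08,0,0,0,-0.058,0,0.08,0,0,0])

```text
clock: 14.82
ee_pos: [0.5121, -0.0338, 0.1529]
eef_rot: [0.99, -0.139, -0.001, 0.0]
wrist_force: [-0.2, -0.2, -0.7]
width: 0.004
grip_force: 0.0
```

```bash
python3 - <<'E'
from h import *
st();p=robot.get_state()["ee_pos"];U=np.array([.5447,-.0433]);c,sn=np.cos(-.279),np.sin(-.279)
print("unit xy",(p[:2]-U)@[c,sn],(p[:2]-U)@[-sn,c],"tip z",p[2]+.014)
E
```

```text
{'clock': np.float64(14.8167), 'q': array([-0.0866,  0.4131,  0.0861,  1.946 , -0.049 ,  0.7863, -1.8227]), 'ee_pos': array([ 0.5121, -0.0338,  0.1529]), 'eef_rot': array([ 0.9903, -0.139 , -0.0009,  0.0001]), 'wrist_force': array([-0.2015, -0.2293, -0.6899]), 'width': np.float64(0.0045), 'grip_force': np.float64(0.0)}
unit xy -0.03401191484224729 0.00018242179460562657 tip z 0.166912043391664
```

Call:
carry_out(plan=[-0.006,0,0.002,0,0,0,-0.012,0,0.005,0,0,0,-0.015,0,0.008,0,0,0,-0.015,0,0.011,0,0,0,-0.015,0,0.014,0,0,0,-0.015,0,0.016,0,0,0,-0.015,0,0.016,0,0,0])

```text
clock: 15.4
ee_pos: [0.4987, -0.0299, 0.1374]
eef_rot: [0.99, -0.139, -0.0, 0.0]
wrist_force: [1.4, -1.0, -0.4]
width: 0.002
grip_force: 0.0
```

Call:
carry_out(plan=[0,0,0.001,0,0,0,0,0,0.002,0,0,0,0,0,0.003,0,0,0,0,0,0.004,0,0,0,0,0,0.004,0,0,0])

```text
clock: 15.82
ee_pos: [0.4987, -0.0299, 0.1342]
eef_rot: [0.99, -0.139, 0.0, -0.0]
wrist_force: [-1.1, 0.9, 3.6]
width: -0.004
grip_force: 1.7
```

Light contact (3.6 N) came at tip z 0.148, which is the latch. I press on.

Call:
carry_out(plan=[0,0,0.001,0,0,0,0,0,0.002,0,0,0,0,0,0.003,0,0,0,0,0,0.004,0,0,0,0,0,0.005,0,0,0,0,0,0.005,0,0,0])

```text
clock: 16.32
ee_pos: [0.4985, -0.0299, 0.1287]
eef_rot: [0.99, -0.139, -0.0, -0.0]
wrist_force: [0.6, -0.8, 0.0]
width: 0.004
grip_force: 0.0
```

Call:
carry_out(plan=[0,0,0.001,0,0,0,0,0,0.002,0,0,0,0,0,0.003,0,0,0,0,0,0.004,0,0,0,0,0,0.004,0,0,0])

```text
clock: 16.73
ee_pos: [0.4988, -0.03, 0.1245]
eef_rot: [0.99, -0.139, 0.0, 0.0]
wrist_force: [-0.0, -0.3, 0.1]
width: 0.005
grip_force: 0.0
```

Call:
carry_out(plan=[0,0,0.001,0,0,0,0,0,0.002,0,0,0,0,0,0.002,0,0,0])

```text
clock: 16.98
ee_pos: [0.499, -0.03, 0.1235]
eef_rot: [0.99, -0.139, 0.0, -0.0]
wrist_force: [-3.2, 1.0, 11.1]
width: 0.002
grip_force: 5.5
```

There is a hard stop at tip z 0.138, the shut height (0.1385). I press a touch more for certainty, then retreat.

Call:
carry_out(plan=[0,0,0.0007,0,0,0,0,0,0.0007,0,0,0,0,0,0.0007,0,0,0])

```text
clock: 17.23
ee_pos: [0.499, -0.03, 0.1234]
eef_rot: [0.99, -0.139, 0.001, -0.0]
wrist_force: [-5.3, 0.0, 18.3]
width: -0.002
grip_force: 9.7
```

Call:
carry_out(plan=[0,0,-0.02,0,0,0,0,0,-0.05,0,0,0,0,0,-0.09,0,0,0,-0.03,0.02,-0.12,0,0,0,-0.04,0.06,-0.12,0,0,0,-0.04,0.1,-0.12,0,0,0,-0.04,0.14,-0.12,0,0,0,-0.04,0.18,-0.12,0,0,0,-0.04,0.22,-0.12,0,0,0,-0.04,0.26,-0.12,0,0,0,-0.04,0.28,-0.12,0,0,0,-0.04,0.28,-0.12,0,0,0])

```text
clock: 18.23
ee_pos: [0.3809, -0.293, 0.2422]
eef_rot: [0.99, -0.143, 0.0, 0.001]
wrist_force: [-0.7, 0.9, -0.0]
width: 0.0
grip_force: 0.0
```

```bash
python3 - <<'E'
from h import *
st()
I0={n:cv2.imread(f"pics/{n}0.png") for n in P}
for n in P:
    J=robot.camera(n)[:,:,::-1].copy();d=cv2.absdiff(J,I0[n]).max(2)>60
    k,_,q,ce=cv2.connectedComponentsWithStats(d.astype(np.uint8))
    print(n,[q[i].tolist() for i in range(1,k) if q[i,4]>40])
    h=cv2.cvtColor(J,cv2.COLOR_BGR2HSV)
    k,_,q,ce=cv2.connectedComponentsWithStats(cv2.inRange(h,(8,150,120),(20,255,255)))
    print([(q[i].tolist()) for i in range(1,k) if q[i,4]>250])
    # black pad on shut hatch: expected pixel, and darkest blob near it
    X=np.array([.5447-.055*.9613,-.0433+.055*.2754,.1395]);u=proj(n,X);x,y=np.round(u).astype(int)
    g=cv2.cvtColor(J,cv2.COLOR_BGR2GRAY)[y-22:y+23,x-22:x+23];k,_,q,ce=cv2.connectedComponentsWithStats((g<60).astype(np.uint8))
    print("pad expected",u,[(q[i].tolist(),(ce[i]+[x-22,y-22]).round(1).tolist()) for i in range(1,k) if q[i,4]>25])
E
```

```text
{'clock': np.float64(18.2333), 'q': array([ 0.3653,  0.2674,  0.248 ,  1.9009, -0.0754,  0.9813, -1.2104]), 'ee_pos': array([ 0.3809, -0.293 ,  0.2422]), 'eef_rot': array([ 0.9898, -0.1427,  0.    ,  0.0013]), 'wrist_force': array([-0.6849,  0.9018, -0.0076]), 'width': np.float64(0.0004), 'grip_force': np.float64(0.0)}
scene [[197, 0, 96, 71, 2764], [241, 0, 18, 3, 43], [370, 0, 17, 11, 106], [378, 9, 27, 75, 556], [358, 12, 19, 8, 49], [411, 27, 28, 47, 591], [225, 68, 19, 7, 62], [251, 72, 16, 33, 316], [394, 82, 33, 12, 96], [383, 86, 8, 34, 158], [430, 87, 19, 51, 341], [405, 91, 16, 18, 98], [288, 108, 98, 59, 1738], [219, 152, 90, 89, 2848], [434, 162, 17, 15, 54], [360, 282, 29, 26, 570]]
[[0, 43, 98, 255, 13470], [67, 177, 80, 50, 1564], [348, 216, 34, 27, 706], [361, 284, 27, 23, 474]]
pad expected [288.5736 198.0924] [([30, 0, 15, 21, 164], [306.4, 182.6]), ([1, 14, 17, 26, 29], [276.6, 203.3]), ([14, 16, 15, 14, 121], [287.9, 198.6])]
top [[282, 132, 84, 33, 387], [261, 145, 98, 103, 4896], [518, 205, 42, 149, 4996], [158, 223, 28, 29, 655], [455, 251, 17, 49, 68], [419, 258, 23, 26, 358], [443, 261, 5, 24, 62], [501, 355, 59, 45, 998], [315, 389, 49, 31, 701], [424, 391, 40, 29, 407], [464, 399, 18, 21, 200]]
[[397, 181, 27, 26, 455], [158, 224, 28, 27, 574], [215, 279, 40, 40, 1282]]
pad expected [299.1335 227.1279] [([10, 13, 24, 18, 257], [298.6, 226.7])]
```

The pad lies within 1 px of its shut position in both views, the cap is in the tray, and the arm is clear. I hand in.

```bash
python3 -c "
from workcell import robot
print(robot.close_job())"
```

```text
the job is handed in; nothing more can be done
None
```

The job is handed in, though the hand-in returned no verdict: the cap sits flat in the blue tray, knob up, the hatch is pressed past its latch and shut, and the arm is clear and touching nothing.

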